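Level the angle gauge on an analyser stand and hold it there

TASK

This analyser stand has one cross bar set too low, so the angle gauge lying across its two bars leans, and a short offcut of strut has been left on the gauge's low end: lift the offcut off and lay it down on a free spot of the bench, clear of the stand. Then take hold of the gauge and rock it up on the higher bar, without dragging it along, until its swinging pointer settles on the level mark at the top of the dial. Finish while still holding it like that, level and at rest, bearing on the higher bar and clear of the lower one, so that a colleague can wind the low bar up to it; leave the other things on the bench where they are.

Things in the scene. Friction and masses are not known exactly. Their poses are not given: they have to be found in the camera images.
- stand: Levelling stand fixed to the bench: dark steel base plate 240 x 180 x 10 mm with four upright M10 threaded studs (10 mm thick, tops 88 mm above the bench) that carry the two cross bars. Origin: centre of the plate's underside, on the bench. Its x axis runs along the gauge from the high bar to the low bar, y along the bars, z up. Studs at x = -75 and +75 mm, y = -65 and +65 mm.
- high_bar: The higher cross bar, fixed: 16 mm round steel tube along its y axis (112 mm of tube between end blocks and nuts round the studs, which rise 8 mm above the tube's top at y = +-65 mm). Origin: middle of the tube's top line, 68 mm above the bench, at x = -75 mm of the stand.
- low_bar: The lower cross bar, fixed, same shape as the high bar. Origin: middle of the tube's top line; it lies 14 to 22 mm lower than the high bar, at x = +75 mm of the stand.
- gauge: Loose angle gauge, about 0.6 kg, balanced at its middle: aluminium beam 330 x 30 x 22 mm (x, y, z), dial 110 mm across and 26 thick upright on its middle, top 128 above the underside. Origin: middle of the beam's underside; x along the beam to the low end, z up. It lies across both bars, low end 5 to 8 deg down. Pinched near an end it swivels in the fingers, its weight keeping it on the other bar.
- gauge_low_end (a point): Point on the gauge's beam near its low end: middle of the 30 x 22 mm section, 130 mm from the beam's middle, 35 mm from the end.
- gauge_dial (a point): Centre of the gauge's dial, the pivot of the pointer, 73 mm above the beam's underside.
- pointer (a joint): Angle of the weighted pointer swinging freely in the dial (a needle on each face, plumb once settled, in about 1 s) against the gauge: 0 when it points at the long thick level mark at the dial's top (beam level); negative while the low end is down, by the angle of lean; positive when that end is too high. Ticks every 5 degrees.
- offcut: Loose offcut of steel strut, U-shaped channel 90 mm long (x), 41 mm wide (y), 41 mm high (z), wall 2.5 mm, about 0.22 kg. Origin: centre of its underside (closed side down, open side up). At the start it lies lengthwise on the beam at the gauge's low end, turned by a few degrees at most; it can be gripped across its 41 mm width.
- spanner: Loose steel spanner, 180 mm long (x), 38 mm wide, 8 mm high, lying on the bench, to be left alone. Origin: under its middle.
- filter_head: Loose round aluminium filter holder, 54 mm across, 46 mm high, standing on the bench, to be left alone. Origin: centre of its underside.
- sleeve: Loose black rubber tube sleeve, 60 mm across, 60 mm high, standing on the bench, to be left alone. Origin: centre of its underside.
There are look-alikes about, which are no part of the job. What is shaped like the offcut but green or red is not meant.

How it is judged:
By the outcome, as a careful person would: the job done as asked, in the order asked, and still so for the second after the job is handed in, while the arm keeps its last pose, push and grip.
It also fails if it takes over 54 s, if anything falls off the work surface, if the arm or the gripper's body presses on something with over 40 N, if the wrist force passes 120 N, or if a joint passes its speed limit or range.

ROBOT

A 6-joint arm with a two-finger parallel gripper is mounted at the origin on the work surface. World frame = base frame: x ahead of the robot, y to its left, z up, the work surface at z = 0. Lengths are in m, angles in rad, forces in N, time in s.
With the tool pointing down it reaches from about 0.275 to 1 m from the base axis. Payload 8.4 kg.
Tool frame: the origin (TCP) lies on the centre line of the jaws, within the pads' length; the fingertips stand 17 mm ahead of it and the grasp point (between the pads) lies 2 mm behind it (bot.tcp_to_tips is the y of the fingertips in the tool frame, in m); y points along the fingers, z is the direction in which the jaws open and shut, and the axes are right-handed (so a half turn about y gives the same grasp; the last joint's range is limited). The gripper opens to 85 mm and grips with 20 to 120 N. Pads are 22 mm wide; open, the fingers measure 114 mm over their backs; the gripper's body (76 mm by 85 mm) begins 54 mm behind the grasp point. The pads swing forward as they close: fully open they stand 13 mm farther back than shut.
Start: joints at [1.343, 0.353, 1.633, -0, 1.155, -0.002], TCP at [0.14, 0.609, 0.248] pointing down, gripper open.
Joint ranges: [-2.63, 2.63], [-0.92, 2.1], [0.06, 2.66], [-1.3, 4.44], [0, 2.69], [-3.02, 3.02]. Speed limits (rad/s): [2.22, 2.22, 2.79, 3.14, 3.14, 3.14].

INTERFACE

Orientations are given as a unit quaternion [x, y, z, w].
In Python, from workcell import bot, hand, kinematics, get_obs, vision, hand_in gives the robot as it stands. The module is installed in compiled form; this text tells all that it offers. Calls block until the motion is done:
- bot.reach(position, orientation): joint-space move of the TCP to a pose.
- bot.servo_line(position, ori=None, velocity=0.15): straight line of the TCP; ori=None keeps the orientation; velocity is the mean speed in m/s.
- bot.goto_joints(angles): joint-space move.
- hand.move_gripper(opening, strength=None): finger opening in m; strength is the grip in N (None keeps the last); returns when the fingers have stopped.
- bot.dwell(seconds).
- kinematics.solve_ik(position, orientation): joint angles nearest the present ones, or None.
- get_obs(): the state.
- vision.read_camera(name): name is "side" or "top" or "wrist"; returns a dict with "frame" (480x640x3 uint8, red, green, blue), "intrinsics" (3x3 intrinsics, pixels), "view" (4x4, takes a point from world to camera coordinates). Camera axes: x right, y down, z forward; pixel columns grow to the right and rows downward; lengths in m; the calibration is good to about 2 mm. The wrist camera is an equidistant fisheye: a pixel r from the principal point sees the ray r / f radians off the axis. A picture is of the moment at which its call begins. There is no depth.
A pose or a line that the arm cannot do raises bot.IKError and nothing moves.
- hand_in(): hands the job in, once; it reports no verdict.
The state is a dict: "time_s": time; "joint_pos": joint angles; "joint_vel": joint speeds; "joint_efforts": joint torques, N m; "position": TCP position; "orientation": TCP orientation; "wrist_force": force on the tool from outside, world axes, zero at the start; "ft_torque": the same for the moment, N m; "gripper_width": finger opening in m.
Only numpy, scipy, OpenCV 4.12 (cv2) and the standard library are available. Lean on these libraries where they do the work, as an engineer would, in place of code of your own. Each camera call takes 0.05 s, during which the arm holds its last target.

## Working session

There is one attempt and no reset: what is moved stays moved. The work goes in short steps, each a Python script; the robot and the scene stay as the last script left them, time stands still between calls to the robot, and variables do not carry over. Pictures are saved under pics/ and viewed, and the job is handed in when it is done.

```bash
mkdir -p pics; ls; python3 - <<'E'
from workcell import bot, hand, kinematics, get_obs, vision
import cv2
o=get_obs(); print(o)
print(bot.tcp_to_tips)
for n in ["side","top","wrist"]:
    r=vision.read_camera(n); cv2.imwrite(f"pics/{n}0.png",r["frame"][:,:,::-1]); print(n,r["intrinsics"],r["view"])
E
```

```text
pics
{'time_s': 0.0, 'joint_pos': array([ 1.34260730e+00,  3.53630923e-01,  1.63412757e+00,  1.46525224e-05,
        1.15519028e+00, -2.42063553e-03]), 'joint_vel': array([ 0.00142429,  0.00049706,  0.00192158, -0.00048648, -0.00186532,
       -0.0002669 ]), 'joint_efforts': array([ 2.10513746e-03, -6.05243683e+01, -3.42061722e+01,  1.42768804e-04,
        9.42763902e-03, -1.89145629e-05]), 'position': array([0.13981727, 0.60870383, 0.24757523]), 'orientation': array([ 0.70308162, -0.0797137 ,  0.07959396, -0.70213016]), 'wrist_force': array([ 0.19864938, -0.11014938,  0.42452373]), 'ft_torque': array([-0.0143172 , -0.05406591,  0.00785121]), 'gripper_width': 0.08534325986653754}
0.017
side [[476.32933135   0.         319.00243844]
 [  0.         476.32933135 241.62054115]
 [  0.           0.           1.        ]] [[-0.91663973 -0.39959939 -0.00958772  0.59836377]
 [-0.20329096  0.48671269 -0.84957845  0.24294457]
 [ 0.3441575  -0.77680827 -0.52737513  0.95705854]
 [ 0.          0.          0.          1.        ]]
top [[502.53026342   0.         316.56531402]
 [  0.         502.53026342 238.02319951]
 [  0.           0.           1.        ]] [[-1.44950420e-02 -9.99894763e-01 -5.96448779e-04 -1.16433231e-02]
 [-9.79632136e-01  1.43207783e-02 -2.00289274e-01  6.73783176e-01]
 [ 2.00276738e-01 -2.31890104e-03 -9.79736623e-01  9.63733295e-01]
 [ 0.00000000e+00  0.00000000e+00  0.00000000e+00  1.00000000e+00]]
wrist [[371.64829954   0.         320.14023297]
 [  0.         371.64829954 241.65576861]
 [  0.           0.           1.        ]] [[ 0.22411183  0.974562   -0.00166902 -0.62435269]
 [ 0.93927313 -0.21553942  0.26703696 -0.03600129]
 [ 0.25988434 -0.06141381 -0.96368484  0.37820201]
 [ 0.          0.          0.          1.        ]]
```

View pics/side0.png

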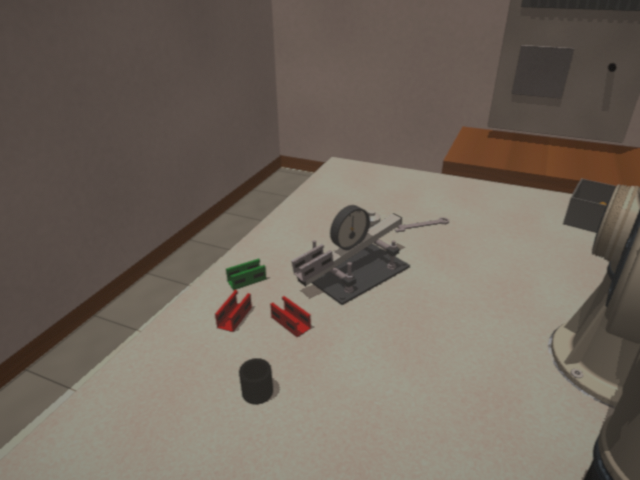

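View pics/top0.png

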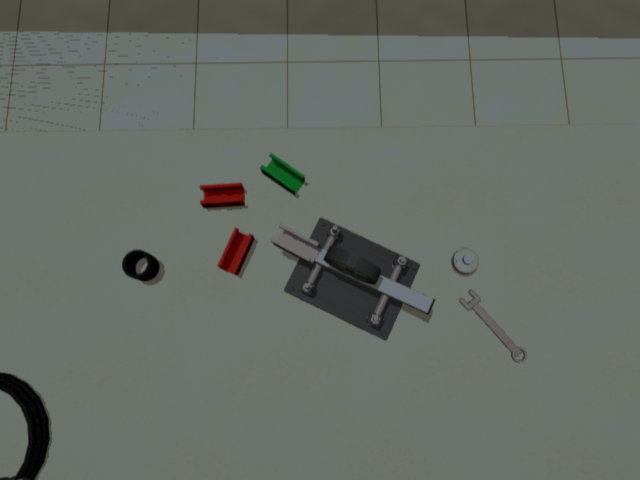

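View pics/wrist0.png

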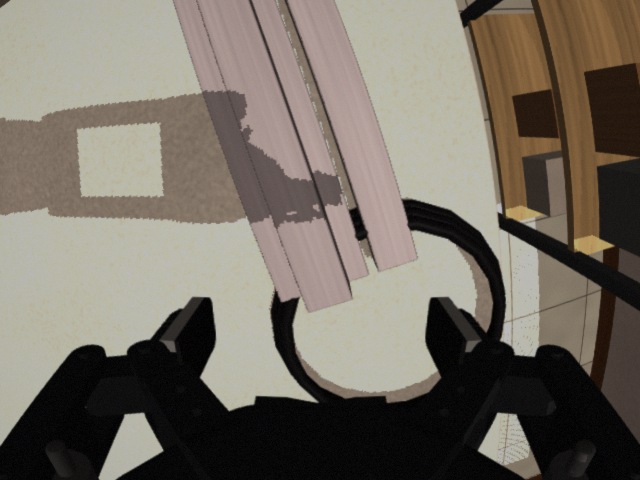

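The top view shows the stand around (352,278), with the gauge's low end and grey offcut at about (297,243) and its high end at about (433,303). The spanner is at (495,325), filter head (464,261), sleeve (141,265). The red and green look-alikes are at (223,195), (236,251) and (284,174). I'll zoom in next.

```bash
python3 - <<'E'
import cv2
a=cv2.imread("pics/top0.png")[205:350,255:450]; cv2.imwrite("pics/top0z.png",cv2.resize(a,None,fx=4,fy=4,interpolation=cv2.INTER_CUBIC))
a=cv2.imread("pics/side0.png")[190:310,270:430]; cv2.imwrite("pics/side0z.png",cv2.resize(a,None,fx=5,fy=5,interpolation=cv2.INTER_CUBIC))
E
```

```text
(no output)
```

View pics/top0z.png

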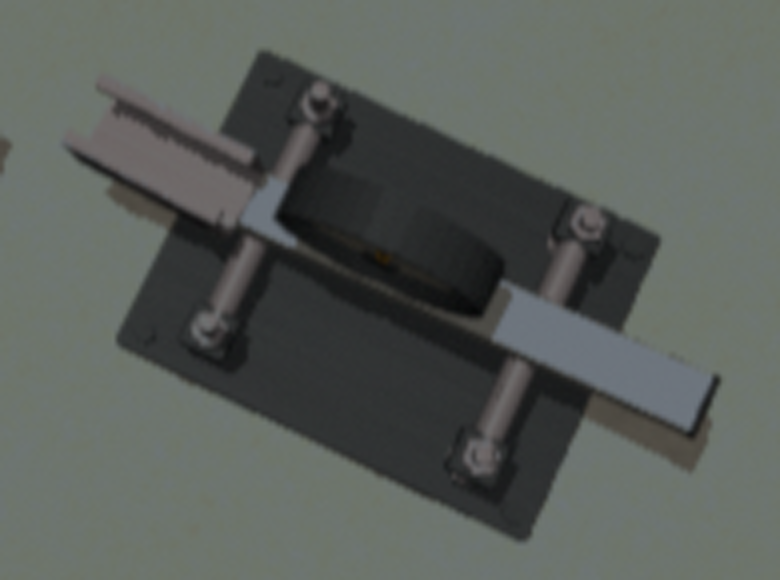

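View pics/side0z.png

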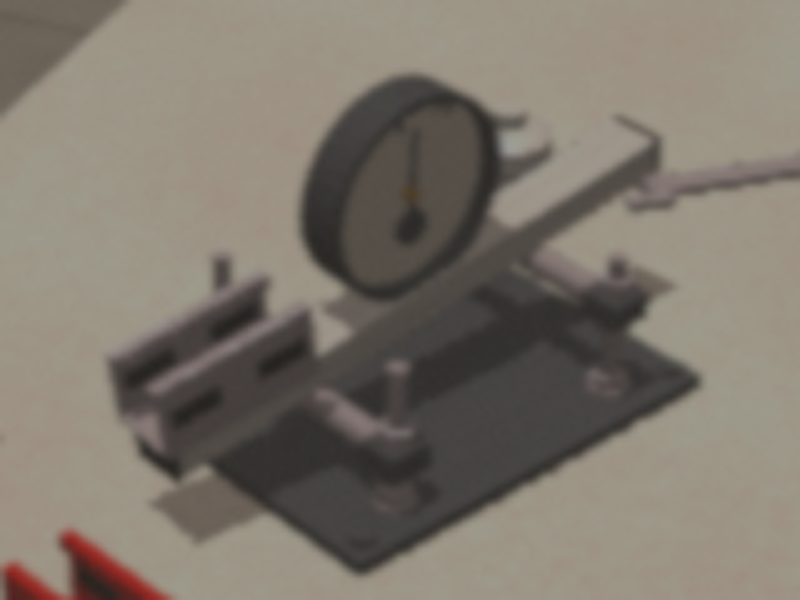

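```bash
cat > h.py <<'E'
import numpy as np, cv2
from workcell import bot, hand, kinematics, get_obs, vision
def ray(cam,px):
    K=cam["intrinsics"];V=cam["view"];R=V[:3,:3];c=-R.T@V[:3,3]
    if cam.get("fish"):
        d=(np.array(px,float)-K[:2,2])/K[0,0];r=np.hypot(*d);v=np.array([*(d/max(r,1e-9)*np.sin(r)),np.cos(r)])
    else:
        v=np.array([(px[0]-K[0,2])/K[0,0],(px[1]-K[1,2])/K[1,1],1])
    return c,R.T@v
def onz(cam,px,z):
    c,v=ray(cam,px);return c+v*(z-c[2])/v[2]
def tri(c1,p1,c2,p2):
    a,u=ray(c1,p1);b,v=ray(c2,p2)
    t=np.linalg.lstsq(np.c_[u,-v],b-a,rcond=None)[0]
    return (a+u*t[0]+b+v*t[1])/2,np.linalg.norm(a+u*t[0]-b-v*t[1])
def proj(cam,P):
    q=cam["view"]@np.r_[P,1];K=cam["intrinsics"]
    if cam.get("fish"):
        th=np.arctan2(np.hypot(q[0],q[1]),q[2]);d=q[:2]/np.hypot(q[0],q[1])
        return K[:2,2]+K[0,0]*th*d
    return (K@(q[:3]/q[2]))[:2]
def cam(n):
    r=dict(vision.read_camera(n)); r["fish"]=(n=="wrist"); return r
E
python3 - <<'E'
from h import *
np.set_printoptions(precision=4,suppress=True)
t=cam("top");s=cam("side")
z=lambda x,y:(255+(x-1.5)/4,205+(y-1.5)/4)
zs=lambda x,y:(270+(x-2)/5,190+(y-2)/5)
C=np.array([onz(t,z(*p),.01) for p in [(262,50),(659,240),(527,540),(120,342)]])
print("corners",C, np.linalg.norm(np.roll(C,-1,0)-C,axis=1))
o=C.mean(0);ex=(C[0]+C[3]-C[1]-C[2])[:2];ex/=np.linalg.norm(ex);print("stand",o,ex,np.degrees(np.arctan2(ex[1],ex[0])))
ey=np.array([-ex[1],ex[0]])
print("side corners",onz(s,zs(362,568),.01),onz(s,zs(698,378),.01))
f=lambda P:np.array([(P[:2]-o[:2])@ex,(P[:2]-o[:2])@ey,P[2]])
for n,p in dict(b1=(501,283),b2=(714,374),b3=(690,430),b4=(488,335)).items(): print(n,f(onz(t,z(*p),.1)))
for n,p in dict(w1=(70,140),w2=(225,222),u1=(105,80),u2=(258,157)).items(): print(n,f(onz(t,z(*p),.1)))
# tri dial centre? beam high end corners: top b2 , side
for a,b in [((714,376),(618,118)),((692,430),(660,140))]:
  P,e=tri(t,z(*a),s,zs(*b)); print("hiend tri",f(P),e)
for n,p in dict(sleeve=(141,265),filt=(464,261),sp=(495,325),g=(284,174),r1=(223,195),r2=(236,251)).items(): print(n,onz(t,p,.02))
E
```

```text
corners [[ 0.732  -0.0301  0.01  ]
 [ 0.6239 -0.2416  0.01  ]
 [ 0.4671 -0.164   0.01  ]
 [ 0.5733  0.048   0.01  ]] [0.2375 0.1749 0.2371 0.1768]
stand [ 0.5991 -0.0969  0.01  ] [0.4517 0.8922] 63.14663712164656
side corners [0.5718 0.0516 0.01  ] [ 0.4671 -0.1607  0.01  ]
b1 [-0.0461 -0.0138  0.1   ]
b2 [-0.1575 -0.0187  0.1   ]
b3 [-0.1578  0.0111  0.1   ]
b4 [-0.051   0.0122  0.1   ]
w1 [0.176  0.0152 0.1   ]
w2 [0.0887 0.0184 0.1   ]
u1 [ 0.1742 -0.0198  0.1   ]
u2 [ 0.0883 -0.0181  0.1   ]
hiend tri [-0.1575 -0.016   0.1059] 0.0019957071609351504
hiend tri [-0.1589  0.0123  0.1039] 0.0028593832995072017
sleeve [0.6303 0.3529 0.02  ]
filt [ 0.6288 -0.335   0.02  ]
sp [ 0.4936 -0.3895  0.02  ]
g [0.8288 0.0483 0.02  ]
r1 [0.7825 0.1819 0.02  ]
r2 [0.6576 0.1512 0.02  ]
```

```bash
cat >> h.py <<'E'
from scipy.spatial.transform import Rotation as Rn
np.set_printoptions(precision=4,suppress=True)
def quat(jaw,approach):
    y=np.array(approach,float);y/=np.linalg.norm(y);z=np.array(jaw,float);z-=y*(z@y);z/=np.linalg.norm(z)
    return Rn.from_matrix(np.c_[np.cross(y,z),y,z]).as_quat()
def save(c,n,box=None,f=1):
    a=c["frame"][:,:,::-1]
    if box: a=a[box[1]:box[3],box[0]:box[2]]
    cv2.imwrite("pics/"+n,cv2.resize(a,None,fx=f,fy=f,interpolation=cv2.INTER_CUBIC))
O=np.array([.599,-.097]);ex=np.array([.4517,.8922]);ey=np.array([-.8922,.4517])
def W(x,y,z): return np.r_[O+x*ex+y*ey,z]
EX=np.r_[ex,0];EY=np.r_[ey,0];EZ=np.array([0,0,1.])
E
python3 - <<'E'
from h import *
o=get_obs();R=Rn.from_quat(o["orientation"]).as_matrix();w=cam("wrist")
V=w["view"];c=-V[:3,:3].T@V[:3,3];print("cam in tool",R.T@(c-o["position"]),"axis",R.T@V[2,:3])
for s in (1,-1):
  print(s,kinematics.solve_ik(W(.13,0,.25),quat(s*EY,-EZ)),kinematics.solve_ik([.42,.19,.05],quat(s*EY,-EZ)))
E
```

```text
cam in tool [-0.0662 -0.1254  0.0003] axis [ 0.267   0.9637 -0.0004]
1 [ 0.0266  0.4024  1.5561 -0.      1.1831 -2.6464] [ 0.4216  0.4106  2.1233 -0.      0.6078 -2.2514]
-1 [ 0.0266  0.4024  1.5561 -0.      1.1831  0.4952] [ 0.4216  0.4106  2.1233 -0.      0.6078  0.8902]
```

```bash
python3 - <<'E'
from h import *
bot.reach(W(.13,0,.26),quat(-EY,-EZ))
w=cam("wrist");save(w,"w1.png");print(get_obs()["time_s"],w["view"].tolist())
E
```

```text
3.1167 [[0.8926434206036233, -0.45076348406755595, 7.130458063030585e-05, -0.5794235803094888], [-0.43439623543248856, -0.8601892244481436, 0.2671598936692879, 0.26545510611942036], [-0.1203645890415739, -0.23850949577444805, -0.9636522122271466, 0.4735053218478692], [0.0, 0.0, 0.0, 1.0]]
```

View pics/w1.png

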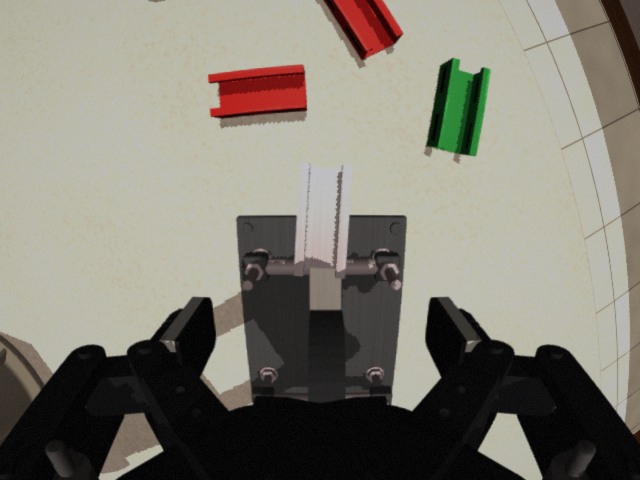

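The wrist view shows the grey offcut from (302,163) to (348,275), the beam stub at (326,290), and the stand plate below it, with the fingers on either side. I'll zoom in for corner measurements.

```bash
python3 - <<'E'
import cv2
a=cv2.imread("pics/w1.png")[150:320,230:420]; cv2.imwrite("pics/w1z.png",cv2.resize(a,None,fx=4,fy=3.5,interpolation=cv2.INTER_CUBIC))
E
```

```text
(no output)
```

View pics/w1z.png

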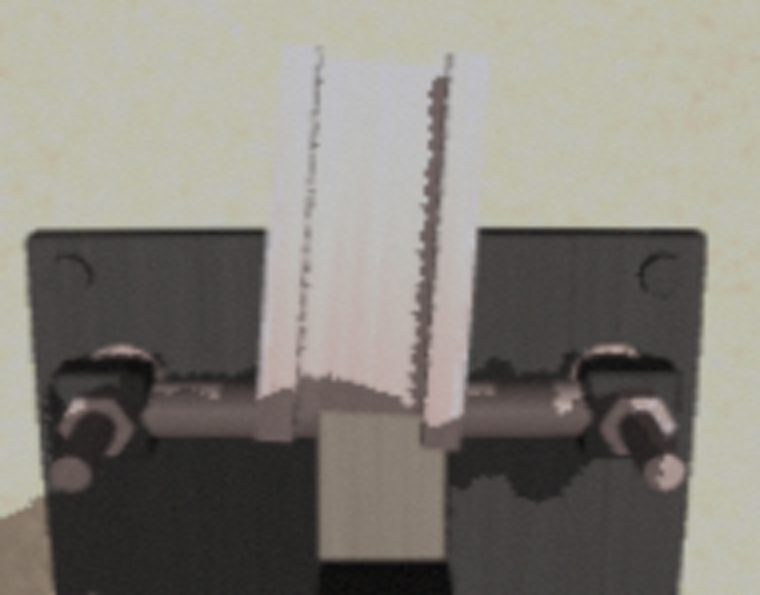

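```bash
python3 - <<'E'
from h import *
V=np.array([[0.8926434206036233, -0.45076348406755595, 7.130458063030585e-05, -0.5794235803094888], [-0.43439623543248856, -0.8601892244481436, 0.2671598936692879, 0.26545510611942036], [-0.1203645890415739, -0.23850949577444805, -0.9636522122271466, 0.4735053218478692], [0.0, 0.0, 0.0, 1.0]])
K=np.array([[371.648,0,320.14],[0,371.648,241.656],[0,0,1]])
w=dict(view=V,intrinsics=K,fish=True)
zw=lambda x,y:(230+(x-1.5)/4,150+(y-1.25)/3.5)
f=lambda P:np.array([(P[:2]-O)@ex,(P[:2]-O)@ey,P[2]])
C=[onz(w,zw(*p),.01) for p in [(28,230),(706,230)]]
print("plate corners",[f(c) for c in C])
for th in (5.5,6.5,7.5):
  t=np.tan(np.radians(th))
  zt=lambda x:.068+.063/np.cos(np.radians(th))-(x+.075)*t
  r={n:f(onz(w,zw(*p),zt(x))) for n,p,x in [("ol",(281,45),.175),("or",(490,55),.175),("il",(256,440),.088),("ir",(462,448),.088)]}
  r.update({n:f(onz(w,zw(*p),zt(.075)-.041)) for n,p in [("beaml",(318,412)),("beamr",(446,412))]})
  r.update({n:f(onz(w,zw(*p),.068+.022-(.045+.075)*t)) for n,p in [("beaml2",(317,560)),("beamr2",(446,560))]})
  print(th,r)
# low bar tube edges, midline
for y in (376,437): print("tube",[f(onz(w,zw(x,y),h)) for x in (200,520) for h in (.035,.045)])
E
```

```text
plate corners [array([0.1233, 0.0866, 0.01  ]), array([ 0.1235, -0.091 ,  0.01  ])]
5.5 {'ol': array([0.1829, 0.0143, 0.1072]), 'or': array([ 0.1809, -0.0247,  0.1072]), 'il': array([0.0969, 0.0197, 0.1156]), 'ir': array([ 0.0951, -0.0203,  0.1156]), 'beaml': array([0.0895, 0.0088, 0.0758]), 'beamr': array([ 0.0895, -0.0195,  0.0758]), 'beaml2': array([0.0493, 0.0093, 0.0784]), 'beamr2': array([ 0.0493, -0.0201,  0.0784])}
6.5 {'ol': array([0.1827, 0.0145, 0.1029]), 'or': array([ 0.1806, -0.0251,  0.1029]), 'il': array([0.0959, 0.0199, 0.1128]), 'ir': array([ 0.094 , -0.0205,  0.1128]), 'beaml': array([0.0886, 0.0089, 0.0733]), 'beamr': array([ 0.0886, -0.0196,  0.0733]), 'beaml2': array([0.0483, 0.0094, 0.0763]), 'beamr2': array([ 0.0482, -0.0203,  0.0763])}
7.5 {'ol': array([0.1824, 0.0148, 0.0986]), 'or': array([ 0.1804, -0.0254,  0.0986]), 'il': array([0.0948, 0.0201, 0.1101]), 'ir': array([ 0.0929, -0.0207,  0.1101]), 'beaml': array([0.0877, 0.009 , 0.0708]), 'beamr': array([ 0.0877, -0.0198,  0.0708]), 'beaml2': array([0.0472, 0.0095, 0.0742]), 'beamr2': array([ 0.0472, -0.0204,  0.0742])}
tube [array([0.0858, 0.0394, 0.035 ]), array([0.089 , 0.0382, 0.045 ]), array([ 0.0859, -0.0402,  0.035 ]), array([ 0.0891, -0.039 ,  0.045 ])]
tube [array([0.0673, 0.04  , 0.035 ]), array([0.071 , 0.0388, 0.045 ]), array([ 0.0674, -0.0408,  0.035 ]), array([ 0.0711, -0.0397,  0.045 ])]
```

```bash
cat >> h.py <<'E'
def ori(theta,yaw): # degrees; lean (low end down) and yaw in stand frame
    y=np.radians(yaw);t=np.radians(theta)
    gx=np.cos(y)*EX+np.sin(y)*EY; gy=-np.sin(y)*EX+np.cos(y)*EY
    n=np.sin(t)*gx+np.cos(t)*EZ
    return quat(-gy,-n),n
def st(): 
    o=get_obs();print("t",o["time_s"],"p",o["position"],"F",o["wrist_force"],"w",o["gripper_width"])
E
python3 - <<'E'
from h import *
q,n=ori(6.8,-2.7);p=W(.134,-.002,.0855)
bot.servo_line(p+n*.10,q,velocity=.25);st()
bot.servo_line(p,velocity=.1);st()
w=cam("wrist");save(w,"w2.png")
E
```

```text
t 3.575 p [0.667  0.0326 0.1846] F [-0.3737 -0.5005  1.3531] w 0.08523464175548474
t 4.725 p [0.6619 0.0217 0.0862] F [ 0.756  -0.1478 -0.373 ] w 0.0853865137868608
```

View pics/w2.png

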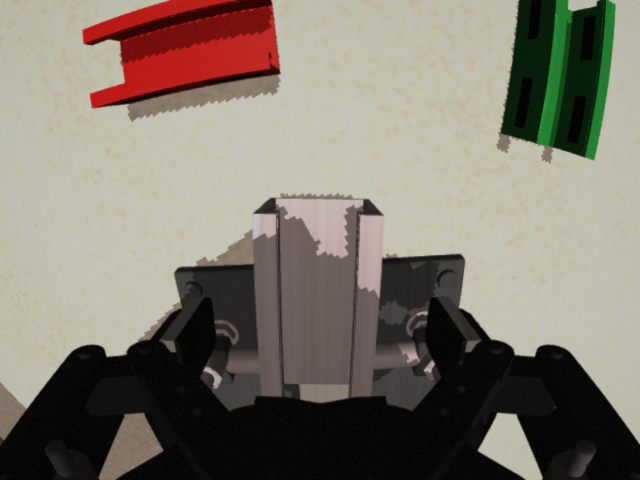

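The offcut sits centred and parallel between the fingers (walls at columns 254 and 382, finger midpoint about 320). Next I close, lift and carry it.

```bash
python3 - <<'E'
from h import *
hand.move_gripper(.03,strength=35);st()
p=get_obs()["position"]; n=ori(6.8,-2.7)[1]
bot.servo_line(p+np.array([0,0,.11]),velocity=.15);st()
w=cam("wrist");save(w,"w3.png");t=cam("top");save(t,"t3.png")
E
```

```text
t 5.25 p [0.6614 0.0218 0.0859] F [-0.7049  1.0523  3.913 ] w 0.040721828417615964
t 6.1333 p [0.6607 0.0217 0.1947] F [ 0.3327 -0.3813 -2.3157] w 0.04059844699411519
```

View pics/w3.png

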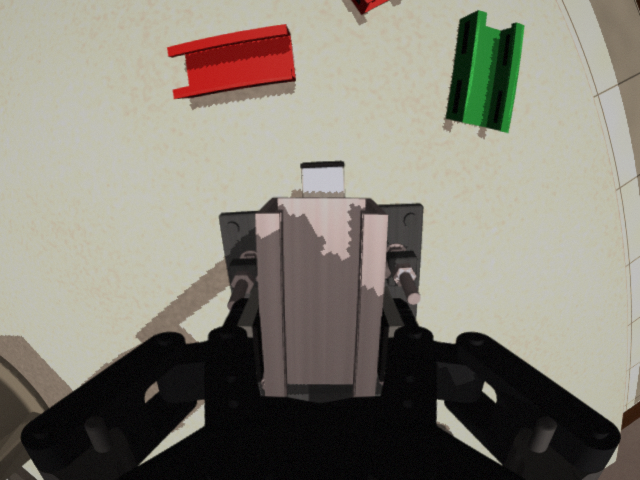

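View pics/t3.png

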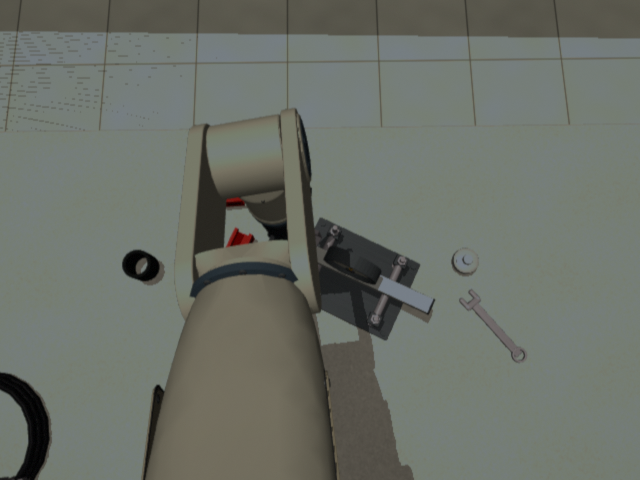

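```bash
python3 - <<'E'
from h import *
q,n=ori(0,-2.7)
bot.reach([.43,.20,.14],q);st()
bot.servo_line([.43,.20,.034],velocity=.15);st()
f0=get_obs()["wrist_force"][2]
z=.034
while z>.014:
    z-=.002; bot.servo_line([.43,.20,z],velocity=.03)
    f=get_obs()["wrist_force"][2]
    if f>f0+3: break
print(z,f0,f);st()
w=cam("wrist");save(w,"w4.png")
hand.move_gripper(.062);st()
bot.servo_line([.43,.20,.14],velocity=.25)
w=cam("wrist");save(w,"w5.png");st()
E
```

```text
t 7.375 p [0.4316 0.2002 0.1405] F [ 0.2956  0.2997 -2.6903] w 0.04049288515960387
t 8.2333 p [0.4307 0.2001 0.0345] F [ 0.4216  0.676  -3.2746] w 0.04049814674655441
0.025999999999999995 -3.274640997867948 1.723216249599877
t 9.2333 p [0.4302 0.2    0.0261] F [ 0.1319 -1.5895  1.7232] w 0.040276741312023016
t 9.625 p [0.43   0.2001 0.026 ] F [ 0.1179 -0.5724 -0.0997] w 0.06199216722494557
t 10.2833 p [0.4293 0.1997 0.1393] F [-0.0077 -0.377  -0.9874] w 0.062342264383680096
```

View pics/w5.png

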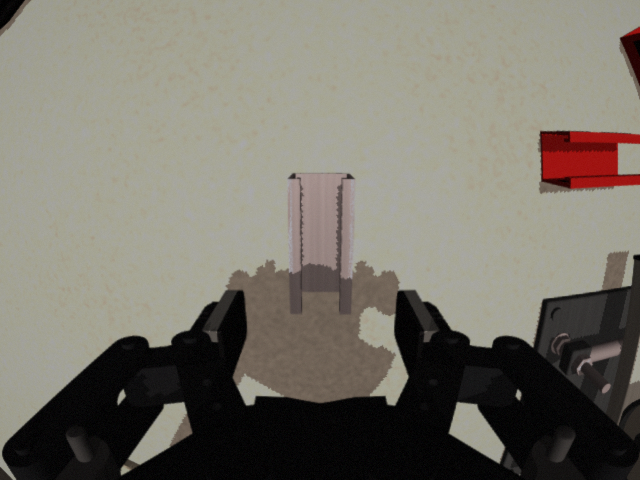

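The wrist view shows the offcut standing flat and upright on the bench at about (321,245), clear of the stand. Next I look at the bare low end.

```bash
python3 - <<'E'
from h import *
t=cam("top");save(t,"t5.png",(240,190,460,355),3.6)
s=cam("side");save(s,"s5.png",(270,190,430,310),5)
q,n=ori(7.8,0)
bot.reach(W(.133,-.003,.053)+n*.14,q)
w=cam("wrist");save(w,"w6.png");save(w,"w6z.png",(230,150,420,320),4);st();print(w["view"].tolist())
E
```

```text
t 11.5667 p [0.6691 0.0383 0.1911] F [-0.3041 -0.015   0.4354] w 0.06231472101730634
[[0.8921792158148528, -0.45167903109392704, -0.0015164887229597514, -0.58090724017885], [-0.414221483300133, -0.8195206857759484, 0.39598788915566396, 0.2648720604549267], [-0.18010221997697104, -0.3526640022108466, -0.9182544810149289, 0.4483721631573797], [0.0, 0.0, 0.0, 1.0]]
```

View pics/t5.png

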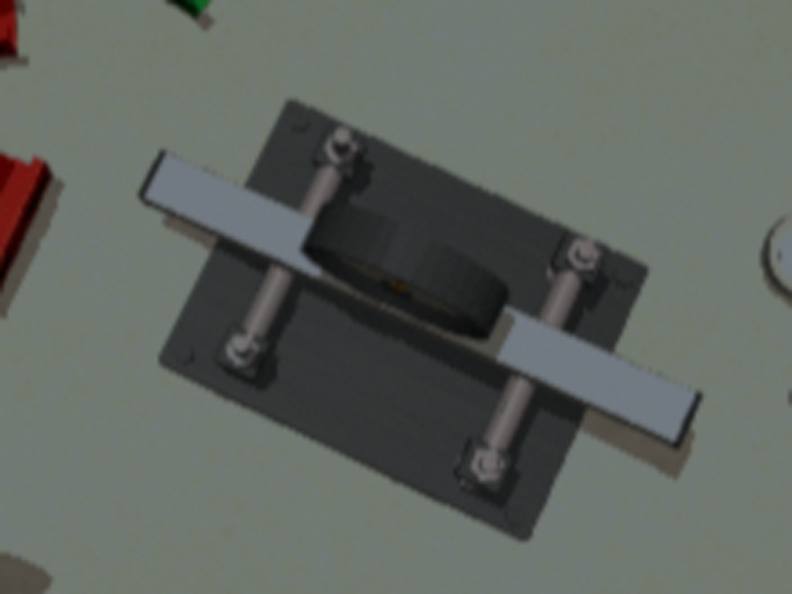

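View pics/s5.png

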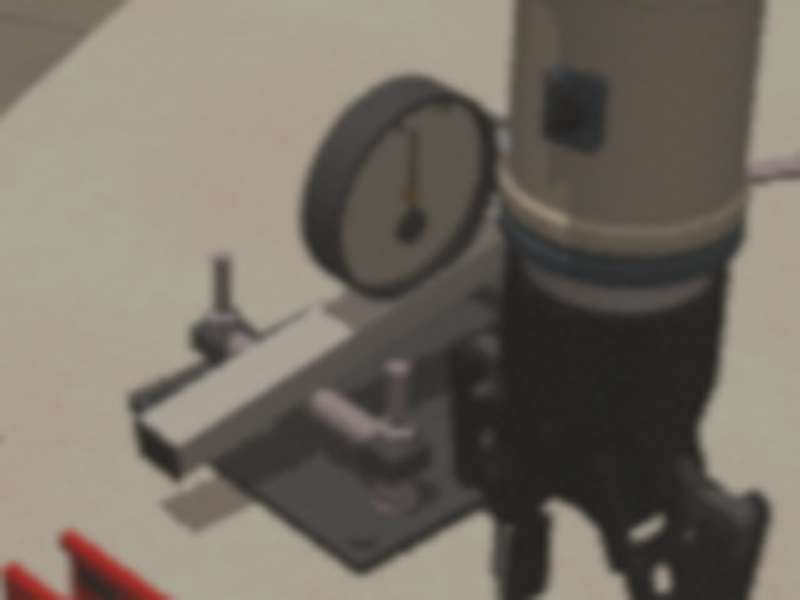

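View pics/w6z.png

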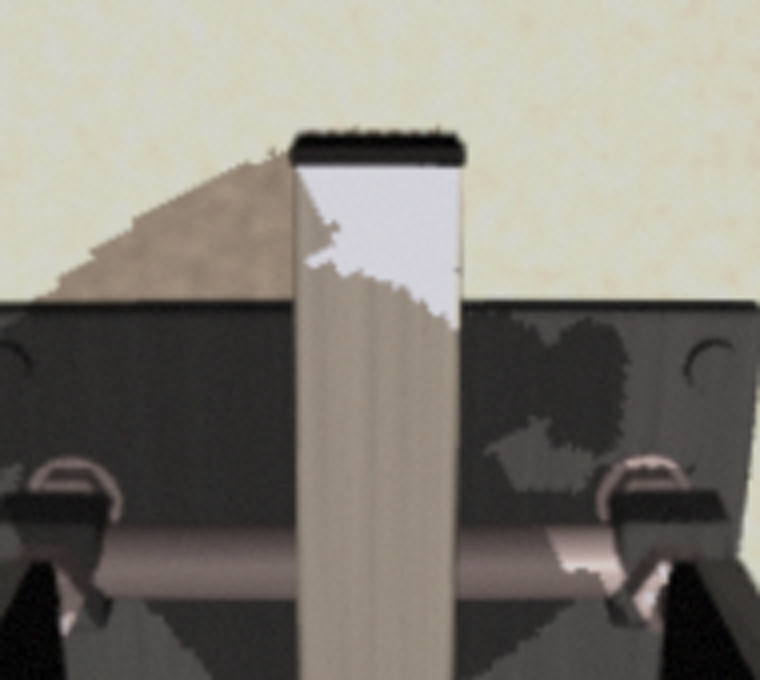

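```bash
python3 - <<'E'
from h import *
t=cam("top");s=cam("side")
V=np.array([[0.8921792158148528, -0.45167903109392704, -0.0015164887229597514, -0.58090724017885], [-0.414221483300133, -0.8195206857759484, 0.39598788915566396, 0.2648720604549267], [-0.18010221997697104, -0.3526640022108466, -0.9182544810149289, 0.4483721631573797], [0.0, 0.0, 0.0, 1.0]])
w=dict(view=V,intrinsics=np.array([[371.648,0,320.14],[0,371.648,241.656],[0,0,1]]),fish=True)
z=lambda x,y:(240+(x-1.3)/3.6,190+(y-1.3)/3.6)
zs=lambda x,y:(270+(x-2)/5,190+(y-2)/5)
zw=lambda x,y:(230+(x-1.5)/4,150+(y-1.5)/4)
f=lambda P:np.array([(P[:2]-O)@ex,(P[:2]-O)@ey,P[2]])
print("stand c",f(np.mean([onz(t,z(*p),.01) for p in [(290,99),(648,269),(528,541),(160,362)]],0)))
cs=[onz(t,z(*p),.01) for p in [(290,99),(648,269),(528,541),(160,362)]];d=cs[0]+cs[3]-cs[1]-cs[2];print("ang",np.degrees(np.arctan2(d[1],d[0])))
print("low tri",[(f(P),e) for P,e in [tri(t,z(142,196),s,zs(180,443)),tri(t,z(163,151),s,zs(135,405)),tri(t,z(147,197),w,zw(296,165)),tri(t,z(168,154),w,zw(463,165))]])
for nme,p,h in [("lowA",(142,196),.057),("lowB",(163,151),.057),("hiA",(678,444),.1025),("hiB",(700,395),.1025)]: print(nme,f(onz(t,z(*p),h)))
for p,h in [((296,165),.057),((463,165),.057),((299,640),.071),((455,640),.071)]: print("w",f(onz(w,zw(*p),h)))
print("wplate",[f(onz(w,zw(*p),.01)) for p in [(20,302),(755,302)]])
for y in (527,600): print("tube",f(onz(w,zw(200,y),.038)),f(onz(w,zw(200,y),.048)))
# high bar ref stud tops
E
```

```text
stand c [0.0002 0.0001 0.01  ]
ang 63.238803749702704
low tri [(array([0.1652, 0.0121, 0.0592]), np.float64(0.0018023650131612273)), (array([ 0.1667, -0.0172,  0.0653]), np.float64(0.0019800616860653516)), (array([0.1649, 0.0091, 0.047 ]), np.float64(0.00018897778216627977)), (array([ 0.1652, -0.0201,  0.0469]), np.float64(0.0018099769515346534))]
lowA [0.1662 0.0111 0.057 ]
lowB [ 0.1673 -0.0178  0.057 ]
hiA [-0.1593  0.0122  0.1025]
hiB [-0.1595 -0.017   0.1025]
w [0.1677 0.0087 0.057 ]
w [ 0.1678 -0.0203  0.057 ]
w [0.0794 0.0092 0.071 ]
w [ 0.0794 -0.0204  0.071 ]
wplate [array([0.1247, 0.0714, 0.01  ]), array([ 0.1249, -0.0883,  0.01  ])]
tube [0.0853 0.0309 0.038 ] [0.0909 0.0296 0.048 ]
tube [0.0673 0.0318 0.038 ] [0.0737 0.0305 0.048 ]
```

```bash
cat >> h.py <<'E'
r=.008;Cb=np.array([-.075,.060])
def gax(th): th=np.radians(th);return np.array([np.cos(th),-np.sin(th)]),np.array([np.sin(th),np.cos(th)])
TH0=7.9;OX0=.0006
gx0,n0=gax(TH0)
# contact coordinate s0: O = C + r n - s0 gx ; O.x=OX0
S0=(Cb[0]+r*n0[0]-OX0)/gx0[0]
def grip_pt(th,y=-.0047,dz=0):  # mid-section point 130 mm, rolling without slip
    gx,n=gax(th); s=S0-r*np.radians(TH0-th)
    O2=Cb+r*n-s*gx
    P=O2+.130*gx+(.011+dz)*n
    return W(P[0],y,P[1])
E
python3 - <<'E'
from h import *
print(S0,[(th,grip_pt(th)) for th in (7.9,4,0)])
q,n=ori(TH0,0)
p=grip_pt(TH0,dz=-.001)
bot.servo_line(p+n*.06,q,velocity=.2)
w=cam("wrist");save(w,"w7.png");st()
E
```

```text
-0.07521426740148025 [(7.9, array([0.6623, 0.0176, 0.0506])), (4, array([0.6626, 0.0183, 0.0646])), (0, array([0.6625, 0.018 , 0.079 ]))]
t 12.2833 p [0.667  0.0253 0.1105] F [0.8451 0.0174 1.0884] w 0.06182955683726303
```

View pics/w7.png

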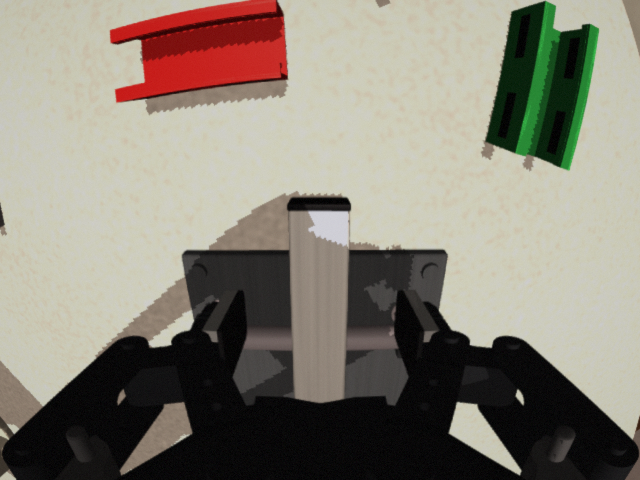

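The beam is centred between the fingers (columns 289–349, finger midpoint 320) and parallel to them. I shift half a millimetre, then descend and pinch gently.

```bash
python3 - <<'E'
from h import *
q,n=ori(TH0,0)
p=grip_pt(TH0,y=-.0043,dz=-.001)
bot.servo_line(p,q,velocity=.1);st()
w=cam("wrist");save(w,"w8.png")
hand.move_gripper(.022,strength=25);bot.dwell(.2);st();print(get_obs()["ft_torque"])
w=cam("wrist");save(w,"w9.png")
E
```

```text
t 13.0333 p [0.6623 0.0177 0.0499] F [-0.1975  0.0563 -0.3325] w 0.06197259881770799
t 13.6667 p [0.6623 0.0178 0.0502] F [-0.2318  0.8428  5.5283] w 0.029548101213438645
[0.064  0.0912 0.0346]
```

View pics/w9.png

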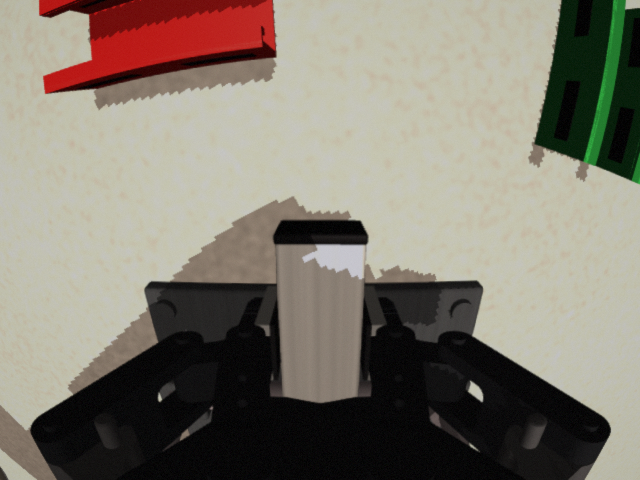

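```bash
python3 - <<'E'
from h import *
for th in (6.3,4.7,3.1,1.5,0):
    q,n=ori(th,0)
    bot.servo_line(grip_pt(th,y=-.0043,dz=-.001),q,velocity=.035);st()
bot.dwell(1.2);st();print(get_obs()["ft_torque"])
s=cam("side");save(s,"s10.png",(310,190,430,280),6.5)
t=cam("top");save(t,"t10.png");w=cam("wrist");save(w,"w10.png")
E
```

```text
t 14.0333 p [0.6623 0.0181 0.0554] F [ 1.3339  1.1585 -2.2801] w 0.029718916521370296
t 14.35 p [0.6623 0.0183 0.0612] F [ 0.9623  1.6284 -2.9351] w 0.029395591292882797
t 14.6667 p [0.6623 0.0183 0.067 ] F [ 2.2875  1.9571 -1.6099] w 0.0295281575517548
t 14.9833 p [0.6623 0.0182 0.0727] F [ 1.555   1.248  -2.1053] w 0.02981711923712317
t 15.2917 p [0.6622 0.0181 0.0781] F [ 0.3431  1.6341 -1.9917] w 0.029482712742451497
t 16.4917 p [0.6621 0.0182 0.078 ] F [ 0.4566 -0.7017 -2.2086] w 0.029504180618794187
[-0.1651 -0.0116  0.0427]
```

View pics/s10.png

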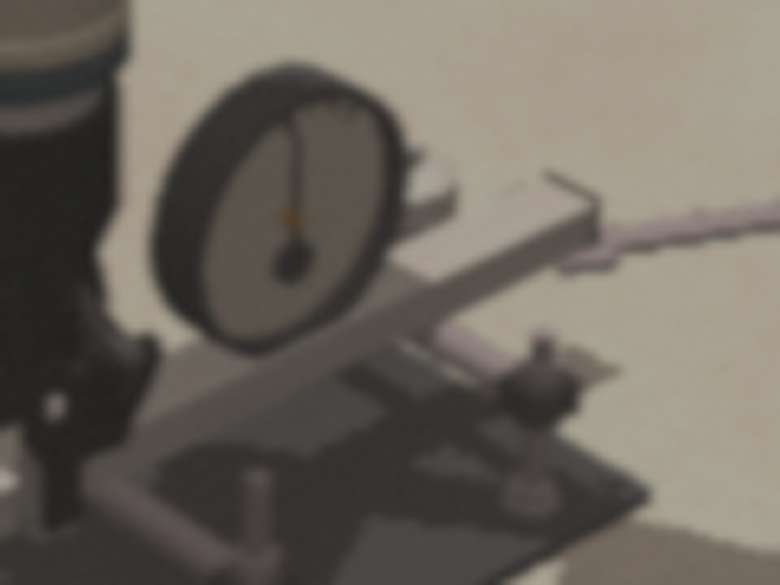

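View pics/t10.png

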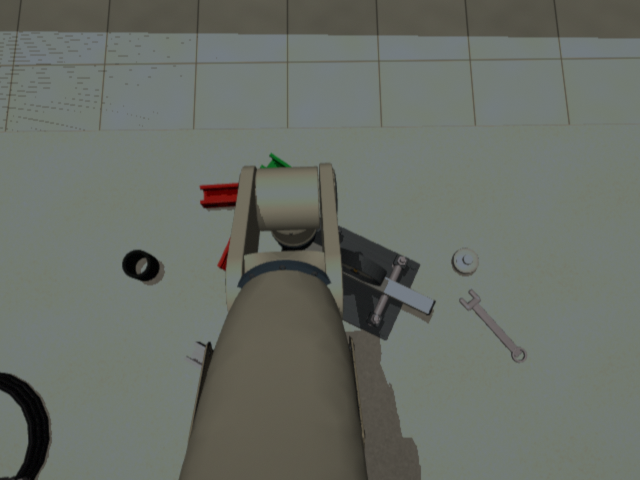

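View pics/w10.png

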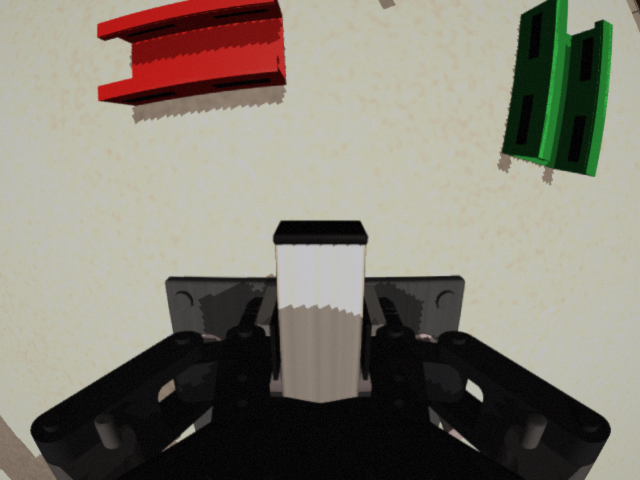

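```bash
python3 - <<'E'
from h import *
s=cam("side");save(s,"s11.png",(328,195,378,250),10.5)
fr=s["frame"][:,:,::-1].copy()
cv2.imwrite("pics/s11full.png",fr)
V=s["view"];c=-V[:3,:3].T@V[:3,3]
print("side cam in stand",(c[:2]-O)@ex,(c[:2]-O)@ey,c[2])
# average several frames to reduce noise
E
```

```text
side cam in stand 0.7083933256058018 0.7291027335955322 0.7168662934220749
```

View pics/s11.png

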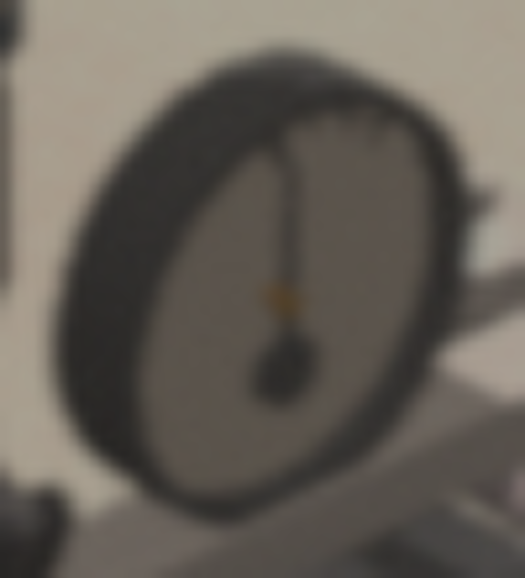

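```bash
python3 - <<'E'
from h import *
s=cam("side")
fs=[s["frame"].astype(float)]+[cam("side")["frame"].astype(float) for _ in range(3)]
g=np.mean(fs,0).mean(2); np.save("g11.npy",g)
P=lambda x,y,z:proj(s,W(x,y,z))
for x in (-.15,-.1,-.05,0,.05,.09): print(x,"top edge",P(x,.0115,.09),"bot",P(x,.0115,.068))
im=np.clip(np.mean(fs,0),0,255).astype(np.uint8)[:,:,::-1].copy()
cv2.imwrite("pics/s12.png",cv2.resize(im[205:285,310:410],None,fx=7.5,fy=7.5,interpolation=cv2.INTER_NEAREST))
E
```

```text
-0.15 top edge [398.1699 223.0641] bot [397.5287 230.2113]
-0.1 top edge [385.0573 229.2521] bot [384.5241 236.4957]
-0.05 top edge [371.3622 235.715 ] bot [370.9473 243.0565]
0 top edge [357.0451 242.4714] bot [356.7598 249.9125]
0.05 top edge [342.0625 249.5419] bot [341.9195 257.084 ]
0.09 top edge [329.5655 255.4394] bot [329.5462 263.0632]
```

View pics/s12.png

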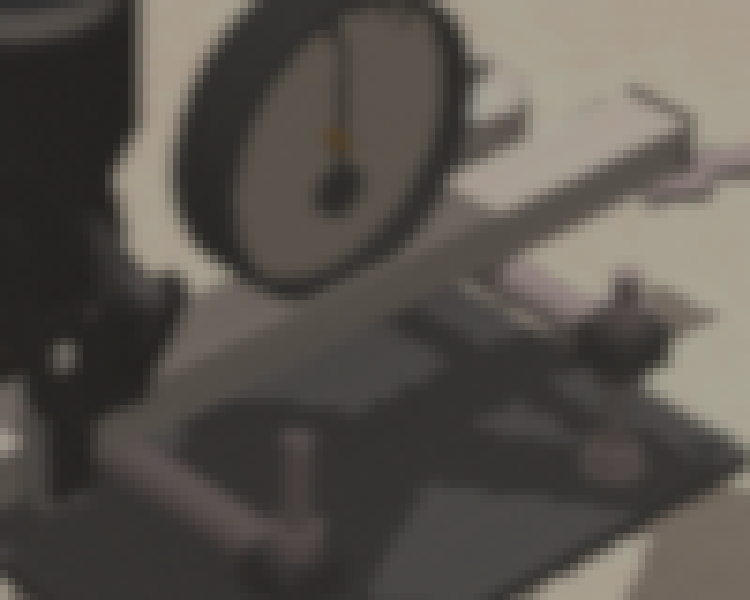

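```bash
cat > lean.py <<'E'
from h import *
def edge(g,s,zp,y,xs,th,OXg,sgn,off):
    # sub-pixel vertical-gradient search around predicted edge
    out=[]
    for x in xs:
        gx,n=gax(th);z=.068+ (zp)/n[1]-(x+.075)*np.tan(np.radians(th))
        u,v=proj(s,W(x,y,z)); u0=int(round(u)); 
        v=v+(u0-u)*(-.47)
        rows=np.arange(int(v)-4,int(v)+6)
        d=sgn*(g[rows+1,u0]-g[rows,u0]); k=np.argmax(d)
        if d[k]<4 or k in(0,len(d)-1): continue
        den=d[k-1]-2*d[k]+d[k+1]; sub=.5*(d[k-1]-d[k+1])/den
        out.append((u0,rows[k]+.5+sub,v))
    return np.array(out)
def lean(g,s,th,zp,y,sgn,xs):
    e=edge(g,s,zp,y,xs,th,0,sgn,0)
    pts=[]
    for u,v,_ in e:
        c,d=ray(s,(u,v)); t=(y-(c[:2]-O)@ey)/(d[:2]@ey); P=c+d*t; pts.append(((P[:2]-O)@ex,P[2]))
    p=np.array(pts); 
    k=np.ones(len(p),bool)
    for _ in range(4):
        a=np.polyfit(p[k,0],p[k,1],1); res=p[:,1]-np.polyval(a,p[:,0]); k=abs(res)<max(2*np.std(res[k]),.0007)
    return -np.degrees(np.arctan(a[0])),np.polyval(a,-.075),k.sum(),len(p),res[k].std(),p[k,0].min(),p[k,0].max()
E
python3 - <<'E'
from lean import *
s=cam("side");g=np.load("g11.npy")
g0=cv2.imread("pics/side0.png").astype(float).mean(2)
for y in (.0105,.0115,.0125):
  print("now top",lean(g,s,0,.022,y,-1,np.arange(-.155,.085,.002)))
  print("start top",lean(g0,s,7.9,.022,y,-1,np.arange(-.155,.08,.002)))
print("now bot",lean(g,s,0,0,.0115,-1,np.arange(-.155,.085,.002)))
print("start bot",lean(g0,s,7.9,0,.0115,-1,np.arange(-.155,.08,.002)))
E
```

```text
now top (np.float64(0.5527090815818387), np.float64(0.0901933075556396), np.int64(80), 92, np.float64(0.0002501322484592196), np.float64(-0.15036116021998092), np.float64(0.08145041264536225))
start top (np.float64(8.264999187584582), np.float64(0.09005452757720733), np.int64(67), 92, np.float64(0.00030393756048814835), np.float64(-0.14924998699957082), np.float64(0.07490947671935276))
now top (np.float64(0.5593304592549514), np.float64(0.09106581410333835), np.int64(80), 91, np.float64(0.0002504596440792184), np.float64(-0.14916612651682615), np.float64(0.08232285980378527))
start top (np.float64(8.200201978856255), np.float64(0.09108495989973944), np.int64(68), 90, np.float64(0.0002979808065951022), np.float64(-0.14805649959337333), np.float64(0.07579102617536003))
now top (np.float64(0.543743556188915), np.float64(0.09196939019466244), np.int64(77), 89, np.float64(0.0002161683504467667), np.float64(-0.14797109281367157), np.float64(0.08319530696220825))
start top (np.float64(8.235618600010042), np.float64(0.09208682249229205), np.int64(69), 90, np.float64(0.00034543865255754575), np.float64(-0.14686301218717587), np.float64(0.07667257563136724))
now bot (np.float64(-1.748140789588936), np.float64(0.06317516393199744), np.int64(69), 69, np.float64(0.005437274490934636), np.float64(-0.15588907424449613), np.float64(0.07900702314680225))
start bot (np.float64(8.329780738943414), np.float64(0.05971072910720536), np.int64(49), 60, np.float64(0.0033043900191125613), np.float64(-0.1558572011990579), np.float64(0.07879144986900137))
```

```bash
python3 - <<'E'
from lean import *
import lean as L
s=cam("side");g=np.load("g11.npy");g0=cv2.imread("pics/side0.png").astype(float).mean(2)
# plate near bottom edge z=0 : dark->bright downward
for nm,G,rng in (("start",g0,np.arange(-.11,.11,.003)),("now",g,np.arange(-.11,.03,.003))):
  for y in (.09,.088):
    print(nm,L.lean(G,s,0,-.068,y,+1,rng), L.lean(G,s,0,-.058,y,+1,rng))
E
```

```text
start (np.float64(0.1736097011944693), np.float64(0.004145970573240749), np.int64(61), 74, np.float64(0.00031162489667128733), np.float64(-0.10735628548168118), np.float64(0.10944144109992032)) (np.float64(0.18287292177994371), np.float64(0.0041261850335286105), np.int64(63), 74, np.float64(0.00031726614949064954), np.float64(-0.10735628548168118), np.float64(0.10944144109992032))
start (np.float64(0.16526232707184485), np.float64(0.0018548889274090665), np.int64(63), 74, np.float64(0.00032097544305011887), np.float64(-0.10990908198279498), np.float64(0.10756708865853355)) (np.float64(0.17435310274976779), np.float64(0.0018822055159383483), np.int64(64), 74, np.float64(0.00032348301486253883), np.float64(-0.10990908198279498), np.float64(0.10756708865853355))
now (np.float64(0.5006119167093649), np.float64(0.004649586604857406), np.int64(40), 47, np.float64(0.0005472878516212536), np.float64(-0.11109053896015977), np.float64(0.02710466089246065)) (np.float64(0.6079402800917607), np.float64(0.004672920524711282), np.int64(41), 47, np.float64(0.0005883064073775995), np.float64(-0.11109053896015977), np.float64(0.02710466089246065))
now (np.float64(0.5974534455509245), np.float64(0.002425020266486972), np.int64(39), 47, np.float64(0.0004951209142927289), np.float64(-0.10973018303697324), np.float64(0.02843645084117721)) (np.float64(0.5184586390907878), np.float64(0.002391655966207541), np.int64(43), 47, np.float64(0.0006240688384468645), np.float64(-0.10973018303697324), np.float64(0.02843645084117721))
```

```bash
python3 - <<'E'
from lean import *
q,n=ori(-.36,0)
bot.servo_line(grip_pt(-.36,y=-.0043,dz=-.001),q,velocity=.02);bot.dwell(1.3);st()
s=cam("side");fs=[cam("side")["frame"].astype(float) for _ in range(4)];g=np.mean(fs,0).mean(2)
im=np.mean(fs,0).astype(np.uint8)[:,:,::-1]
cv2.imwrite("pics/s13.png",cv2.resize(im[195:275,320:420],None,fx=7.5,fy=7.5,interpolation=cv2.INTER_CUBIC))
for y in (.0105,.0115,.0125): print(lean(g,s,0,.022,y,-1,np.arange(-.155,.085,.002)))
o=get_obs();print(o["ft_torque"],o["joint_vel"])
# high end x in top view
t=cam("top");save(t,"t13.png",(370,240,450,340),6)
E
```

```text
t 18.5417 p [0.6621 0.0182 0.0793] F [-0.822  -2.3479 -1.7171] w 0.029860405559460106
(np.float64(0.13118808941044746), np.float64(0.09018318425239065), np.int64(76), 92, np.float64(0.00021175667136120717), np.float64(-0.15039572971543583), np.float64(0.07828704798195324))
(np.float64(0.10348910345015153), np.float64(0.09103223173088057), np.int64(78), 92, np.float64(0.00023879346204565922), np.float64(-0.1531887884465684), np.float64(0.07916389724534398))
(np.float64(0.14222599663973676), np.float64(0.09192971373722394), np.int64(76), 91, np.float64(0.00020326855903018815), np.float64(-0.1480055660960344), np.float64(0.08004074650873483))
[-0.4055  0.1111  0.1141] [-0.0021  0.      0.0001 -0.002  -0.0003  0.0008]
```

View pics/s13.png

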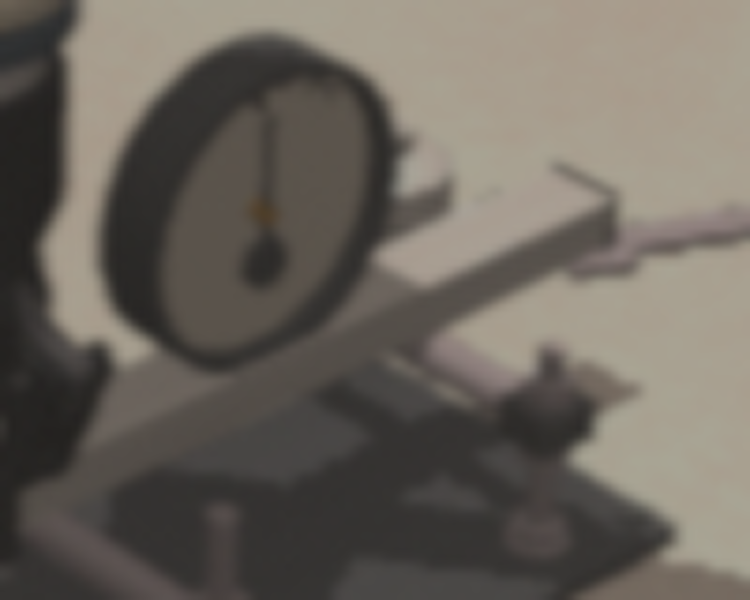

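View pics/t13.png

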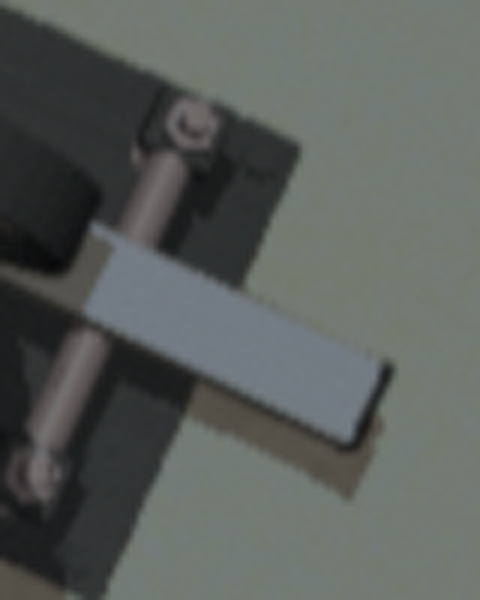

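```bash
python3 - <<'E'
from lean import *
t=cam("top");s=cam("side");z=lambda x,y:(370+(x-2.5)/6,240+(y-2.5)/6)
f=lambda P:np.array([(P[:2]-O)@ex,(P[:2]-O)@ey,P[2]])
print([f(onz(t,z(*p),.09)) for p in [(392,365),(352,448)]],"expected x",Cb[0]-(S0-r*np.radians(TH0))-.165)
zz=lambda p:((p[0]-320)*7.5+3.2,(p[1]-195)*7.5+3.2)
xo=Cb[0]-(S0-r*np.radians(TH0))
for y in (.0095,.0125):
  print(y,[(h,zz(proj(s,W(xo,y,.068+h)))) for h in (.073,.1,.113,.12,.125)])
st()
E
```

```text
[array([-0.164, -0.018,  0.09 ]), array([-0.163 ,  0.0124,  0.09  ])] expected x -0.16368268451125934
0.0095 [(0.073, (np.float64(278.94159682498645), np.float64(224.5383087525831))), (0.1, (np.float64(281.66079961715957), np.float64(151.24477295279368))), (0.113, (np.float64(282.994354388483), np.float64(115.30006715362084))), (0.12, (np.float64(283.7191103162634), np.float64(95.7649575649669))), (0.125, (np.float64(284.23969284431826), np.float64(81.73314858529515)))]
0.0125 [(0.073, (np.float64(285.33797763349884), np.float64(228.0412331447087))), (0.1, (np.float64(288.14170607850934), np.float64(154.66462310895196))), (0.113, (np.float64(289.5167576447797), np.float64(118.67803434469728))), (0.12, (np.float64(290.2640781537645), np.float64(99.11984722529553))), (0.125, (np.float64(290.8008737526706), np.float64(85.07132501554516)))]
t 18.9417 p [0.6621 0.0181 0.0793] F [-0.5799 -2.4231 -2.5314] w 0.02952070567575441
```

```bash
python3 - <<'E'
from h import *
from workcell import hand_in
st();hand_in()
E
```

```text
t 18.9417 p [0.6621 0.0181 0.0793] F [-0.5799 -2.4231 -2.5314] w 0.02952070567575441
the job is handed in; nothing more can be done
```

I handed the job in at 18.9 s with the gauge held level on the high bar and clear of the low one. The offcut is on the bench about 0.2 m from the stand, at about x = 0.43, y = 0.20 m, and the wrist picture shows it upright.

- **Level:** From the side view, the beam edge leaned 8.2° at the start and 0.12° at the end. The stand plate's edge shows a camera bias of about 0.17° in the start picture, so the final lean is within about 0.1° of level. A first attempt stopped about 0.4° low, and I raised it 1.2 mm.
- **Bearing on the high bar:** The beam's top measured about 90 mm at the bar, as expected for resting on it. The gripper carries about 2.2 N, which is what it should hold with the bar taking the rest.
- **No dragging:** The gauge's high end is within 1 mm of where rolling without slip would put it. The wrist still feels about 2.4 N along the beam.
- **Pointer:** It hangs plumb close to the level mark, but the picture can't separate the needle's parallax to better than about 2°. The change I read between mark and needle was also somewhat smaller than an 8° turn should give. I therefore relied on the beam edge for the level.
- **Other items:** The sleeve, filter head and spanner looked unmoved in the top view taken after the first lift. The arm hid parts of the red and green look-alikes there, but I did not touch them.

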